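# Roll a refill cartridge into the loading cradle

## Robot

A 6-joint arm with a two-finger parallel gripper is mounted at the origin on the work surface. World frame = base frame: x ahead of the robot, y to its left, z up, the work surface at z = 0. Lengths are in m, angles in rad, forces in N, time in s.
With the tool pointing down it reaches from about 0.375 to 0.9 m from the base axis. Payload 3.1 kg.
Tool frame: the origin (TCP) lies between the finger pads; the fingertips stand 22 mm ahead of it and the grasp point (between the pads) lies 3 mm ahead of it; z points along the fingers, y is the direction in which the jaws open and shut (so a half turn about z gives the same grasp; the last joint's range is limited). The gripper opens to 85 mm and grips with 20 to 120 N. Pads are 22 mm wide; open, the fingers measure 114 mm over their backs; the gripper's body (76 mm by 85 mm) begins 54 mm behind the grasp point. The pads swing forward as they close: fully open they stand 13 mm farther back than shut.
Start: joints at [-1.343, 0.527, 1.433, -0, 1.181, -0.178], TCP at [0.247, -0.574, 0.253] pointing down, gripper open.
Joint ranges: [-3.08, 3.08], [-0.75, 2.2], [0.22, 2.44], [-1.43, 4.57], [0, 2.65], [-2.85, 2.85]. Speed limits (rad/s): [2.79, 2.79, 3.14, 3.14, 3.14, 3.14].

## Interface

Orientations are given as a unit quaternion [x, y, z, w].
In Python, from station import status, snapshot, manip gives the robot as it stands.
- The arm moves only by the tool move_arm, never from a script. Its argument "plan" is a list that holds one entry, the list of rows, each a list of 7 numbers: the turn, a rotation vector about the tool's x, y, z scaled (see below), then the shift along the tool's x, y, z scaled (see below), then the closure, from 0 (fully open) to 1 (shut). A call has exactly 8 rows; each row is the pose to reach, as a shift and turn from the pose commanded when the call began, along the tool's axes at that moment; what a row does not reach only later rows make up. The controller multiplies each number of a shift by 100 mm and each number of a turn by pi/4 rad. A row lasts 1/8 s, in which the tool goes at most 62.5 mm and 10.7 degrees, less where a joint would pass 70% of its speed; a pose out of reach is approached as far as the arm can. A call with a number of a shift or a turn outside -1 to 1 is refused whole. A call with a gripper value outside its range is refused whole. The fingers move at their own pace and stop on an object; "force" is the grip in N (left out, the last holds). Time passes only in rows, so rows that repeat a pose let the fingers close, or fill a call up. It gives the time, the measured TCP pose, the force and the opening at its end, in the units of the state.
- status.sense(): the state, without advancing time (a new reading comes with each control period).
- snapshot(name): name is "scene" or "top" or "wrist"; returns a dict with "img" (384x512x3 uint8, red, green, blue), "depth" (384x512 float32, m along the optical axis (not along the pixel's ray), 0 where there is no reading), "mtx" (3x3 intrinsics, pixels), "T" (4x4, takes a point from camera to world coordinates). Camera axes: x right, y up, looking along -z (the intrinsics and any distortion apply to the point x, -y, -z); pixel columns grow to the right and rows downward; lengths in m; the calibration is good to about 2 mm. A picture is of the moment at which its call begins.
- manip.sign_off(): hands the job in, once; it reports no verdict.
The state is a dict: "t": time; "q": joint angles; "qd": joint speeds; "tau": joint torques, N m; "tcp_pos": TCP position; "tool_rot": TCP orientation; "force": force on the tool from outside, world axes, zero at the start; "ft_torque": the same for the moment, N m; "finger_gap": opening from 0.0 (shut) to 1.0 (fully open).
Only numpy, scipy, OpenCV 4.12 (cv2) and the standard library are available. Lean on these libraries where they do the work, as an engineer would, in place of code of your own. Each camera call takes 0.05 s, during which the arm holds its last target. There are 200 camera calls.

## Task

Pushing with the fingers, roll the orange cartridge over the bench, up the ramp and down into the V of the black cradle, then push it endways along the V until it sits against the upright stop plate. Never pick it up, and leave the green cartridge and everything else on the bench where they are.

Things in the scene. Friction and masses are not known exactly. Their poses are not given: they have to be found in the camera images.
- orange_cartridge: Cartridge to be loaded: a smooth orange cylinder with white end bands and flat ends, 44 mm in diameter, 120 mm long, about 0.18 kg, lying on the bench and free to roll. Origin at its middle, on its axis (22 mm above the bench at the start); its x axis is the cylinder's axis, y and z turn as it rolls. Starts 150 to 230 mm left or right of the V, roughly parallel to it, 15 to 32 mm too far along its +x.
- green_cartridge: A like cartridge in green, lying on the other side of the cradle; must not be moved. Origin and axes as for the orange one.
- cradle: Fixed low V-block on the bench: a 90 degree aluminium V between two black ramps. Origin on the bench under the V's centre line; x runs along the V, away from the stop plate; y across it; z up. V and ramps are 110 mm long (x -45 to +65 mm). On each side the ramp rises from the bench at y = +-75 mm to a crest 12 mm high at y = +-20 mm; the V's flanks fall from there to bench level at y = +-8 mm.
- stop_face (a point): Middle of the face that the cartridge's end must touch, at x = -45 mm from the cradle's origin and 22 mm up; axes as the cradle's. The upright aluminium stop plate (8 mm thick, 44 mm wide across y, 40 mm high) closes the V at its -x end, towards the robot; the +x end is open.
- seat (a point): Where the cartridge's middle must end: at x = +15 mm, y = 0, 23 mm above the bench in the cradle's axes. A cartridge resting in the V has its axis at this height; against the stop plate its free end is at x = +75 mm, 10 mm past the V's open end.
- bottle_a: White bottle with a steel cone tip, 48 mm in diameter, 122 mm high, standing on the left, outside the cartridges; bystander. Origin at the centre of its underside.
- bottle_b: The same kind of bottle, standing on the right, outside the cartridges; bystander. Origin at the centre of its underside.
- jar: Amber jar with yellow cap, 60 mm in diameter, 75 mm high, beyond the work; bystander. Origin at the centre of its underside.
- spatula: Spatula, 260 mm long, lying flat beyond the work; bystander. Its x axis runs along it.
- cup: Steel cup, 70 mm in diameter, 60 mm high, beyond the work; bystander. Origin at the centre of its underside.
- nozzle: Brass nozzle cone, 28 mm in diameter, 42 mm high, standing near the robot; bystander. Origin at the centre of its underside.
There are look-alikes about, which are no part of the job. Leave any purple look-alike of the orange_cartridge alone. Leave any yellow look-alike of the cradle alone.

How it is judged:
By the outcome, as a careful person would: the job done as asked, in the order asked, and still so for the second after the job is handed in, with the robot touching nothing.
It also fails if it takes over 54 s, if anything falls off the work surface, if the arm or the gripper's body presses on something with over 40 N, if the wrist force passes 120 N, or if a joint passes its speed limit or range.

## Working session

There is one attempt and no reset: what is moved stays moved. The work goes in short steps, Python scripts to look and compute and a tool call to move; the robot and the scene stay as the last step left them, time stands still between calls to the robot, and variables do not carry over. Pictures are saved under pics/ and viewed, on a budget of 10 in all, crops included, one or two more only if the job needs it, and the job is handed in when it is done.

Besides the shell and the picture viewer there is one more tool, called after "Request:" by a JSON object that holds its "api" and its "payload". move_arm: Moves the arm, as the interface text tells. Its arguments: {"type":"object","properties":{"plan":{"type":"array"},"force":{"type":"number"}},"required":["plan"]}

```bash
mkdir -p pics; ls
python3 - <<'E'
from station import status, snapshot
import cv2,numpy as np
s=status.sense(); print({k:np.round(v,3) for k,v in s.items()})
for n in("top","scene"):
    d=snapshot(n); cv2.imwrite(f"pics/{n}0.png",cv2.cvtColor(d["img"],cv2.COLOR_RGB2BGR)); np.savez(f"{n}0.npz",**d)
    print(n,d["mtx"],np.round(d["T"],3),d.keys())
a=cv2.imread("pics/top0.png");b=cv2.imread("pics/scene0.png")
E
```

```text
pics
{'t': np.float64(0.0), 'q': array([-1.343,  0.528,  1.434,  0.   ,  1.181, -0.179]), 'qd': array([-0.001, -0.   ,  0.001, -0.   ,  0.   ,  0.001]), 'tau': array([ 1.0000e-03, -4.4235e+01, -1.7802e+01, -0.0000e+00,  8.0000e-03,
       -0.0000e+00]), 'tcp_pos': array([ 0.247, -0.573,  0.252]), 'tool_rot': array([ 0.979,  0.202, -0.   , -0.001]), 'force': array([ 0.286,  0.897, -0.203]), 'ft_torque': array([0.005, 0.057, 0.022]), 'finger_gap': np.float64(0.999)}
top [[414.23833286   0.         256.7274081 ]
 [  0.         414.23833286 195.59681009]
 [  0.           0.           1.        ]] [[ 0.018  0.999 -0.049  0.492]
 [-1.     0.018  0.011  0.016]
 [ 0.011  0.048  0.999  1.372]
 [ 0.     0.     0.     1.   ]] dict_keys(['img', 'depth', 'mtx', 'T'])
scene [[391.83383738   0.         254.6560913 ]
 [  0.         391.83383738 196.68055157]
 [  0.           0.           1.        ]] [[-0.371 -0.534  0.76   1.362]
 [ 0.928 -0.218  0.301  0.315]
 [ 0.005  0.817  0.577  0.666]
 [ 0.     0.     0.     1.   ]] dict_keys(['img', 'depth', 'mtx', 'T'])
```

View pics/top0.png

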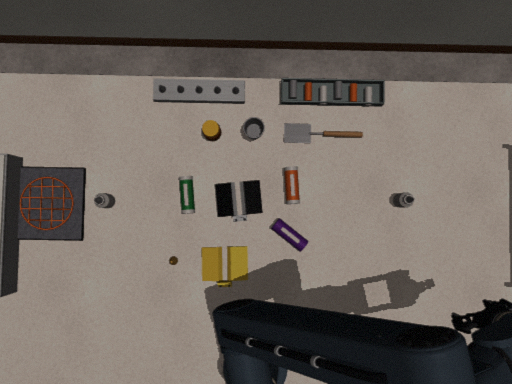

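View pics/scene0.png

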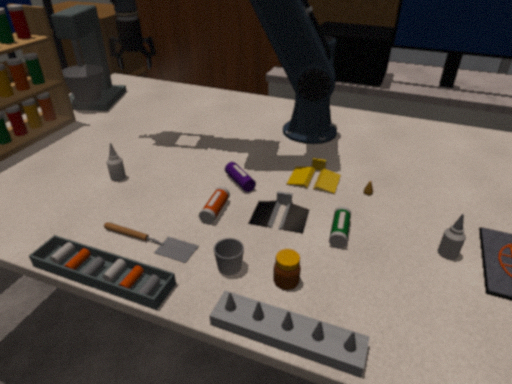

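The top view shows these positions:
- Orange cartridge (291,185), green cartridge (187,194), black cradle (239,198) with its stop plate at (240,217).
- Look-alikes: the purple cartridge (289,235), the yellow cradle (224,264) and orange pegs in the rack (308,92) and (353,92).

By the description, I want the orange cylinder with white bands on the bench at (291,185), and the black V at (239,198). Next I measure both and check them in a close crop.

```bash
cat > h.py <<'E'
import numpy as np,cv2
def ray(d,uv,z):
    """pixels (N,2) -> world points on plane z"""
    uv=np.atleast_2d(np.asarray(uv,float)); K=d["mtx"]; T=d["T"]
    v=np.c_[(uv[:,0]-K[0,2])/K[0,0],-(uv[:,1]-K[1,2])/K[1,1],-np.ones(len(uv))]@T[:3,:3].T
    return T[:3,3]+v*((z-T[2,3])/v[:,2])[:,None]
def cloud(d):
    h,w=d["depth"].shape; K=d["mtx"]; u,v=np.meshgrid(np.arange(w),np.arange(h)); z=d["depth"]
    return np.stack([(u-K[0,2])/K[0,0]*z,-(v-K[1,2])/K[1,1]*z,-z],-1)@d["T"][:3,:3].T+d["T"][:3,3]
def biggest(m):
    c,_=cv2.findContours(m.astype(np.uint8),cv2.RETR_EXTERNAL,cv2.CHAIN_APPROX_NONE)
    return sorted(c,key=cv2.contourArea)[::-1]
def box(d,m,z):
    c=biggest(m)[0].reshape(-1,2); p=ray(d,c,z)[:,:2]
    r=cv2.minAreaRect((p*1000).astype(np.float32)); b=cv2.boxPoints(r)
    return np.array(r[0]),b
def axis(b):
    e=[b[1]-b[0],b[2]-b[1]]; e.sort(key=lambda v:-np.linalg.norm(v)); v=e[0]; v=v if v[0]>0 else -v
    return [np.linalg.norm(e[0]),np.linalg.norm(e[1]),np.degrees(np.arctan2(v[1],v[0]))]
def win(shape,u0,u1,v0,v1):
    m=np.zeros(shape[:2],bool); m[v0:v1,u0:u1]=1; return m
def cart(d,w,hue,z=.022):
    """cartridge: body-colour mask closed with its white bands by depth height"""
    H=cv2.cvtColor(d["img"],cv2.COLOR_RGB2HSV).astype(int); P=cloud(d)
    m=(abs(H[...,0]-hue)<9)&(H[...,1]>110)&(H[...,2]>50)&w
    return m,P
E
python3 - <<'E'
from h import *
for n in("top","scene"):
    d=dict(np.load(f"{n}0.npz")); P=cloud(d); H=cv2.cvtColor(d["img"],cv2.COLOR_RGB2HSV)
    if n=="top": W={"orange":win(H.shape,275,308,160,210),"green":win(H.shape,172,203,170,220),"purple":win(H.shape,268,312,214,255)}
    else: W={"orange":win(H.shape,195,235,183,225)}
    for k,w in W.items():
        m=(P[...,2]>.012)&w&(P[...,2]<.07); c,b=box(d,m,.022)
        q=P[m]; print(n,k,c.round(1),np.round(axis(b),1),"zmax",np.percentile(q[:,2],98).round(4),"xy of high pts",np.median(q[q[:,2]>.036][:,:2],0).round(4) if (q[:,2]>.036).any() else 0)
d=dict(np.load("top0.npz")); P=cloud(d); G=d["img"].max(-1)
w=win(G.shape,208,270,170,226)
print("bench z",np.median(P[230:240,250:260,2]),np.median(P[150:160,230:260,2]))
m=(G<70)&w
cs=[c for c in biggest(m)[:2]]
for c in cs:
    p=ray(d,c.reshape(-1,2),.006)[:,:2]; r=cv2.minAreaRect((p*1000).astype(np.float32)); b=cv2.boxPoints(r); print("ramp",np.round(r[0],1),np.round(axis(b),1),b.round(0).tolist())
ps=(P[...,2]>.028)&(P[...,2]<.05)&w
q=P[ps]; print("plate",q.mean(0).round(4),np.ptp(q,axis=0).round(3),len(q))
v=d["img"][145:235,205:315]; cv2.imwrite("pics/crop1.png",cv2.cvtColor(cv2.resize(v,None,fx=6,fy=6,interpolation=cv2.INTER_CUBIC),cv2.COLOR_RGB2BGR))
E
```

```text
top orange [ 595.2 -110.9] [122.8  44.    4.4] zmax 0.0479 xy of high pts [ 0.5955 -0.1108]
top green [557.4 230.9] [122.2  44.3   5.5] zmax 0.0482 xy of high pts [0.5571 0.2294]
top purple [ 432.3 -107.1] [124.1  44.2  52.7] zmax 0.0485 xy of high pts [ 0.432 -0.107]
scene orange [ 581.9 -110.9] [160.8  50.5   4.6] zmax 0.0459 xy of high pts [ 0.5999 -0.104 ]
bench z -0.0002375216112218137 0.0003916001963515381
ramp [553.1  16.8] [112.3  59.4   1.1] [[496.0, 45.0], [498.0, -14.0], [610.0, -12.0], [609.0, 48.0]]
ramp [543.4 108.8] [109.3  54.2   7.3] [[486.0, 129.0], [493.0, 75.0], [601.0, 89.0], [594.0, 143.0]]
plate [0.4903 0.0565 0.0396] [0.01  0.042 0.014] 34
```

View pics/crop1.png

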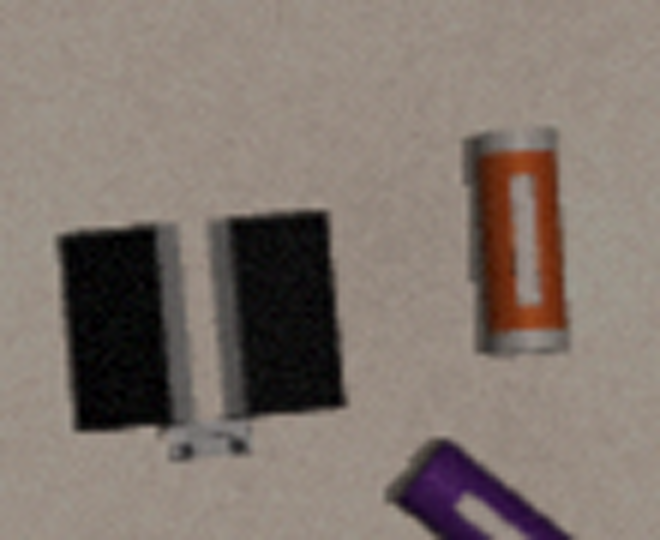

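The crop confirms the orange cylinder with white bands at crop (520,240) and the black-ramp V at crop (200,320), with the plate at its lower end. The purple cartridge is at the bottom right.

| Item | World position (mm) | Yaw |
|---|---|---|
| Cradle origin | (538.3, 61.7) | 6.0° |
| Orange cartridge | (595.3, −110.9) | about 4.5° |

In cradle axes the orange cartridge is at x ≈ 39, y ≈ −178 mm, which fits the description. The stop plate is measured within 1 mm of where the origin predicts. I now travel high to a point behind the cartridge, jaws along the V.

Request:
{"api": "move_arm", "payload": {"plan": [[[0, 0, -0.12, 0.12, -0.06, 0, 0], [0, 0, -0.25, 0.25, -0.12, 0, 0], [0, 0, -0.38, 0.38, -0.18, 0, 0], [0, 0, -0.5, 0.5, -0.25, 0, 0], [0, 0, -0.62, 0.62, -0.31, 0, 0], [0, 0, -0.75, 0.75, -0.37, 0, 0], [0, 0, -0.88, 0.88, -0.43, 0, 0], [0, 0, -1, 1, -0.5, 0, 0]]]}}

```text
t: 1.1
tcp_pos: [0.3196, -0.4878, 0.2528]
tool_rot: [0.827, 0.563, 0.0, -0.001]
force: [-0.1, 0.3, -0.4]
finger_gap: 1.0
```

```bash
cat >> h.py <<'E'
from scipy.spatial.transform import Rotation as Ro
O=np.array([538.3,61.7]);A=np.radians(6.0);C=np.array([[np.cos(A),np.sin(A)],[-np.sin(A),np.cos(A)]])
def tocr(p): return C@(np.asarray(p)[:2]-O)
def go(x,y,z):
    """tool-axis shift (x100mm) and z-turn (x45deg) to cradle-frame x,y, TCP height z (mm)"""
    from station import status
    s=status.sense(); R=Ro.from_quat(s["tool_rot"]); p=np.array(s["tcp_pos"])*1000
    t=np.r_[O+C.T@[x,y],z]; dl=R.inv().apply(t-p)
    G=Ro.from_matrix(np.c_[np.r_[C[1],0],np.r_[C[0],0],[0,0,-1]])
    print("t",round(s["t"],2),"tcp cradle",tocr(p).round(1),"z",p[2].round(1),"F",np.round(s["force"],1),"gap",round(float(s["finger_gap"]),2),"shift",(dl/100).round(3),"turn",((R.inv()*G).as_rotvec()/(np.pi/4)).round(3))
E
python3 -c "
from h import *
go(38,-231,252)"
```

```text
t 1.1 tcp cradle [-275.  -523.6] z 252.8 F [-0.1  0.3 -0.4] gap 1.0 shift [4.041 1.424 0.01 ] turn [-0.001 -0.001 -0.611]
```

Request:
{"api": "move_arm", "payload": {"plan": [[[0, 0, -0.1, 0.12, 0.04, 0, 0], [0, 0, -0.2, 0.25, 0.09, 0, 0], [0, 0, -0.3, 0.38, 0.13, 0, 0], [0, 0, -0.4, 0.5, 0.18, 0, 0], [0, 0, -0.5, 0.63, 0.22, 0, 0], [0, 0, -0.6, 0.76, 0.26, 0, 0], [0, 0, -0.61, 0.88, 0.31, 0, 0], [0, 0, -0.61, 1, 0.35, 0, 0]]]}}

```text
t: 2.1
tcp_pos: [0.3892, -0.408, 0.2531]
tool_rot: [0.671, 0.741, 0.0, -0.0]
force: [-0.3, 0.2, 0.0]
finger_gap: 1.002
```

```bash
python3 -c "
from h import *
go(38,-231,152)"
```

```text
t 2.1 tcp cradle [-197.3 -451.5] z 253.1 F [-0.3  0.2  0. ] gap 1.0 shift [2.217 2.342 1.012] turn [-0.    -0.    -0.007]
```

Request:
{"api": "move_arm", "payload": {"plan": [[[0, 0, 0, 0.12, 0.12, 0, 0], [0, 0, 0, 0.25, 0.25, 0, 0], [0, 0, 0, 0.38, 0.38, 0, 0], [0, 0, 0, 0.5, 0.5, 0, 0], [0, 0, 0, 0.62, 0.62, 0, 0], [0, 0, 0, 0.75, 0.75, 0, 0], [0, 0, 0, 0.88, 0.88, 0, 0], [0, 0, 0, 0.95, 1, 0, 0]]]}}

```text
t: 3.1
tcp_pos: [0.4796, -0.3029, 0.2533]
tool_rot: [0.67, 0.742, 0.0, -0.0]
force: [-0.1, -0.7, -0.2]
finger_gap: 0.997
```

Request:
{"api": "move_arm", "payload": {"plan": [[[0, 0, 0, 0.12, 0.12, 0.1, 0], [0, 0, 0, 0.25, 0.25, 0.2, 0], [0, 0, 0, 0.38, 0.38, 0.3, 0], [0, 0, 0, 0.5, 0.5, 0.4, 0], [0, 0, 0, 0.62, 0.62, 0.5, 0], [0, 0, 0, 0.75, 0.75, 0.6, 0], [0, 0, 0, 0.88, 0.88, 0.7, 0], [0, 0, 0, 0.95, 1, 0.8, 0]]]}}

```text
t: 4.1
tcp_pos: [0.5695, -0.1983, 0.1726]
tool_rot: [0.67, 0.742, -0.0, -0.0]
force: [-0.3, -1.1, 0.0]
finger_gap: 0.997
```

```bash
python3 -c "
from h import *
go(38,-231,80)"
```

```text
t 4.1 tcp cradle [   3.9 -261.8] z 172.6 F [-0.3 -1.1  0. ] gap 1.0 shift [0.309 0.34  0.926] turn [-0.    -0.    -0.004]
```

Request:
{"api": "move_arm", "payload": {"plan": [[[0, 0, 0, 0.08, 0.1, 0, 0], [0, 0, 0, 0.15, 0.2, 0.05, 0], [0, 0, 0, 0.25, 0.3, 0.2, 0], [0, 0, 0, 0.3, 0.34, 0.35, 0], [0, 0, 0, 0.3, 0.34, 0.5, 0], [0, 0, 0, 0.3, 0.34, 0.7, 0], [0, 0, 0, 0.3, 0.34, 0.9, 0], [0, 0, 0, 0.3, 0.34, 0.93, 0]]]}}

```text
t: 5.1
tcp_pos: [0.5979, -0.1659, 0.0781]
tool_rot: [0.671, 0.742, -0.001, -0.002]
force: [0.6, 0.3, -0.7]
finger_gap: 1.001
```

Run:
```python
from h import *
from station import snapshot
go(38,-231,30)
d=snapshot("scene"); P=cloud(d)
Q=(P[...,:2]*1000-O)@C.T; z=P[...,2]*1000
m=(Q[...,0]>-30)&(Q[...,0]<110)&(Q[...,1]>-260)&(Q[...,1]<-205)&(z>15)&(z<140)
for lo,hi in((-30,38),(38,110)):
    k=m&(Q[...,0]>lo)&(Q[...,0]<hi); print(k.sum(), np.percentile(z[k],[0,2,10]).round(1),"x",np.percentile(Q[k&(z<110)][:,0],[2,98]).round(1),"y",np.percentile(Q[k&(z<110)][:,1],[2,98]).round(1))
v,u=np.where(m); i=d["img"][max(0,v.min()-30):v.max()+60,max(0,u.min()-60):u.max()+60]
print(i.shape); cv2.imwrite("pics/s1.png",cv2.cvtColor(cv2.resize(i,None,fx=3,fy=3),cv2.COLOR_RGB2BGR))
```

```text
t 5.1 tcp cradle [  35.5 -232.6] z 78.1 F [ 0.6  0.3 -0.7] gap 1.0 shift [0.015 0.027 0.481] turn [-0.005 -0.003 -0.006]
155 [69.6 72.2 78.2] x [-14.9  -5.5] y [-242.3 -220.3]
248 [69.3 72.4 83.7] x [77.7 92.3] y [-239.8 -221.1]
(133, 149, 3)
```

View pics/s1.png

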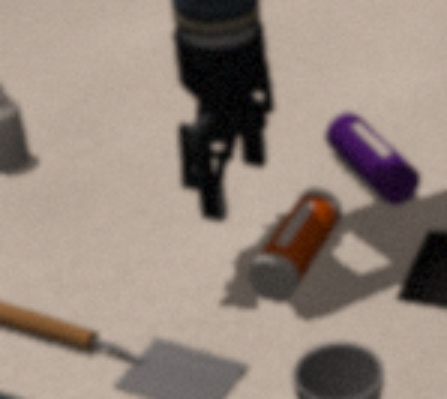

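The picture shows the open jaws behind the orange cartridge, at about (210,190) against (295,245), with the purple one clear at (370,160). The tips are about 9 mm below the TCP, as expected. I now lower them to about 17 mm above the bench.

Request:
{"api": "move_arm", "payload": {"plan": [[[0, 0, 0, 0, 0, 0.08, 0], [0, 0, 0, 0, 0.01, 0.16, 0], [0, 0, 0, 0, 0.02, 0.24, 0], [0, 0, 0, 0, 0.02, 0.32, 0], [0, 0, 0, 0, 0.02, 0.4, 0], [0, 0, 0, 0, 0.02, 0.48, 0], [0, 0, 0, 0, 0.02, 0.52, 0], [0, 0, 0, 0, 0.02, 0.52, 0]]]}}

```text
t: 6.15
tcp_pos: [0.6014, -0.1658, 0.0279]
tool_rot: [0.671, 0.742, -0.0, -0.0]
force: [0.2, -0.2, 0.1]
finger_gap: 0.998
```

```bash
python3 -c "
from h import *
go(38,-130,26)"
```

```text
t 6.15 tcp cradle [  39.  -232.9] z 27.9 F [ 0.2 -0.2  0.1] gap 1.0 shift [ 1.029 -0.014  0.019] turn [-0.001 -0.001 -0.005]
```

Request:
{"api": "move_arm", "payload": {"plan": [[[0, 0, 0, 0.05, 0, 0.01, 0], [0, 0, 0, 0.12, 0, 0.02, 0], [0, 0, 0, 0.2, 0, 0.02, 0], [0, 0, 0, 0.27, 0, 0.02, 0], [0, 0, 0, 0.34, 0, 0.02, 0], [0, 0, 0, 0.41, 0, 0.02, 0], [0, 0, 0, 0.48, 0, 0.02, 0], [0, 0, 0, 0.55, 0, 0.02, 0]]]}}

```text
t: 7.15
tcp_pos: [0.596, -0.1107, 0.0263]
tool_rot: [0.671, 0.742, 0.0, -0.0]
force: [0.4, -0.9, 0.1]
finger_gap: 1.001
```

```bash
cat >> h.py <<'E'
def orange(name="top"):
    from station import snapshot
    d=snapshot(name); H=cv2.cvtColor(d["img"],cv2.COLOR_RGB2HSV).astype(int); z=cloud(d)[...,2]
    m=((H[...,0]<14)|(H[...,0]>175))&(H[...,1]>140)&(H[...,2]>50)&(z<.08)&win(H.shape,210,320,155,230)
    c=biggest(m)[0].reshape(-1,2); p=ray(d,c,.025)[:,:2]*1000
    r=cv2.minAreaRect(p.astype(np.float32)); b=cv2.boxPoints(r)
    print("orange cradle",tocr(r[0]).round(1),"size/yaw rel",(np.array(axis(b))-[0,0,6]).round(1),"ztop",np.percentile(z[m]*1000,90).round(1))
    return d
E
python3 -c "
from h import *
go(38,-100,26);orange()"
```

```text
t 7.15 tcp cradle [  39.4 -177.5] z 26.3 F [ 0.4 -0.9  0.1] gap 1.0 shift [ 0.775 -0.017  0.003] turn [ 0.    -0.    -0.005]
orange cradle [  78.1 -129.9] size/yaw rel [ 21.8   8.3 -23.5] ztop 39.8
```

Request:
{"api": "move_arm", "payload": {"plan": [[[0, 0, 0, 0.07, 0, 0, 0], [0, 0, 0, 0.14, 0, 0, 0], [0, 0, 0, 0.22, 0, 0, 0], [0, 0, 0, 0.3, 0, 0, 0], [0, 0, 0, 0.38, 0, 0, 0], [0, 0, 0, 0.46, 0, 0, 0], [0, 0, 0, 0.54, 0, 0, 0], [0, 0, 0, 0.62, 0, 0, 0]]]}}

```text
t: 8.2
tcp_pos: [0.5898, -0.049, 0.0263]
tool_rot: [0.671, 0.742, -0.0, -0.0]
force: [-0.3, -0.4, 0.2]
finger_gap: 0.996
```

```bash
cat >> h.py <<'E'
def scene(f=None):
    """crest line of the orange cylinder from scene depth: highest orange points, in cradle axes"""
    from station import snapshot
    d=snapshot("scene"); H=cv2.cvtColor(d["img"],cv2.COLOR_RGB2HSV).astype(int); P=cloud(d)*1000
    m=((H[...,0]<14)|(H[...,0]>175))&(H[...,1]>140)&(H[...,2]>40)&win(H.shape,190,330,150,260)
    Q=(P[...,:2]-O)@C.T; w=(Q[...,0]>-70)&(Q[...,0]<130)&(Q[...,1]>-210)&(Q[...,1]<60)&(P[...,2]>5)&(P[...,2]<70)
    m&=w; q=np.c_[Q[m],P[m][:,2]]; zt=np.percentile(q[:,2],95); k=q[q[:,2]>zt-4]
    print("n",m.sum(),"ztop",zt.round(1),"x range",np.percentile(q[:,0],[1,99]).round(1),"crest y",np.median(k[:,1]).round(1),"yaw rel",np.degrees(np.polyfit(q[:,0],q[:,1],1)[0]).round(1))
    if f: v,u=np.where(m); i=d["img"][140:270,170:340]; cv2.imwrite(f,cv2.cvtColor(cv2.resize(i,None,fx=4,fy=4,interpolation=cv2.INTER_CUBIC),cv2.COLOR_RGB2BGR))
E
python3 -c "
from h import *
go(38,-54,26);scene('pics/s2.png')"
```

```text
t 8.2 tcp cradle [  39.6 -115.4] z 26.3 F [-0.3 -0.4  0.2] gap 1.0 shift [ 0.614 -0.019  0.003] turn [-0.     0.    -0.005]
n 327 ztop 45.4 x range [-10.7  80. ] crest y -80.4 yaw rel -0.1
```

View pics/s2.png

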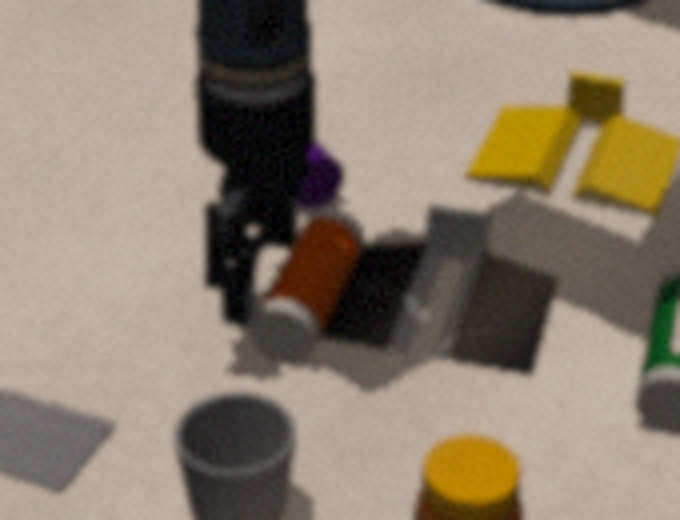

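The picture shows the orange cartridge at (315,275) at the ramp's foot, parallel to the V, with both fingers behind it. Depth puts it at cradle y ≈ −80. I push it up the ramp slowly.

Request:
{"api": "move_arm", "payload": {"plan": [[[0, 0, 0, 0.06, 0, 0, 0], [0, 0, 0, 0.12, 0, 0, 0], [0, 0, 0, 0.18, 0, 0, 0], [0, 0, 0, 0.24, 0, 0, 0], [0, 0, 0, 0.3, 0, 0, 0], [0, 0, 0, 0.36, 0, 0, 0], [0, 0, 0, 0.41, 0, 0, 0], [0, 0, 0, 0.45, 0, 0, 0]]]}}

```text
t: 9.25
tcp_pos: [0.5883, -0.0073, 0.0282]
tool_rot: [0.67, 0.742, 0.001, 0.004]
force: [0.6, -8.7, 7.4]
finger_gap: 1.001
```

```bash
python3 -c "
from h import *
go(38,-50,26);scene()"
```

```text
t 9.25 tcp cradle [ 42.5 -73.9] z 28.2 F [ 0.6 -8.7  7.4] gap 1.0 shift [ 0.239 -0.046  0.02 ] turn [ 0.008  0.006 -0.003]
n 337 ztop 53.0 x range [-10.5  81. ] crest y -39.6 yaw rel -0.9
```

Request:
{"api": "move_arm", "payload": {"plan": [[[0, 0, 0, 0.03, 0, -0.01, 0], [0, 0, 0, 0.06, 0, -0.02, 0], [0, 0, 0, 0.09, 0, -0.03, 0], [0, 0, 0, 0.12, 0, -0.04, 0], [0, 0, 0, 0.15, 0, -0.05, 0], [0, 0, 0, 0.18, 0, -0.06, 0], [0, 0, 0, 0.2, 0, -0.06, 0], [0, 0, 0, 0.2, 0, -0.06, 0]]]}}

```text
t: 10.3
tcp_pos: [0.5819, 0.0163, 0.0316]
tool_rot: [0.671, 0.742, -0.001, -0.002]
force: [0.0, -0.1, -0.4]
finger_gap: 0.998
```

```bash
python3 -c "
from h import *
go(38,-50,30);scene('pics/s3.png')"
```

```text
t 10.3 tcp cradle [ 38.6 -49.7] z 31.6 F [ 0.  -0.1 -0.4] gap 1.0 shift [-0.003 -0.006  0.016] turn [-0.004 -0.002 -0.005]
n 323 ztop 54.5 x range [-8.4 78.9] crest y -6.0 yaw rel -2.0
```

View pics/s3.png

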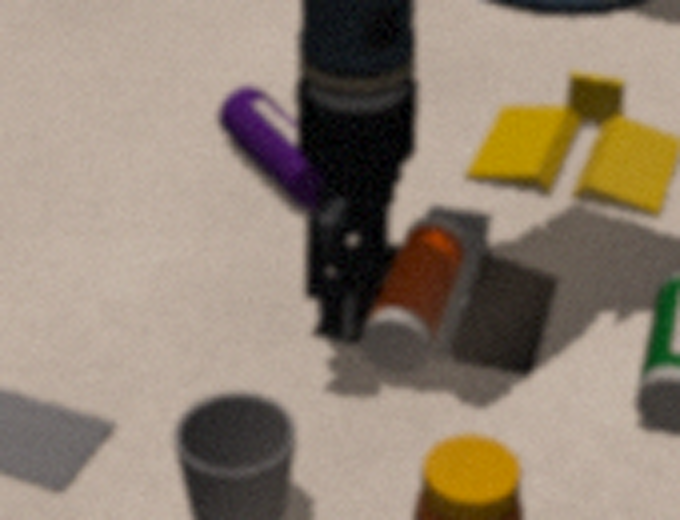

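Request:
{"api": "move_arm", "payload": {"plan": [[[0, 0, 0, 0, 0, 0, 0], [0, 0, 0, 0, 0, 0, 0], [0, 0, 0, 0, 0, 0, 0], [0, 0, 0, 0, 0, 0, 0], [0, 0, 0, 0, 0, 0, 0], [0, 0, 0, 0, 0, 0, 0], [0, 0, 0, 0, 0, 0, 0], [0, 0, 0, 0, 0, 0, 0]]]}}

```text
t: 11.35
tcp_pos: [0.5833, 0.0152, 0.0323]
tool_rot: [0.671, 0.742, 0.0, -0.0]
force: [0.3, 0.6, 0.4]
finger_gap: 1.002
```

```bash
python3 -c "
from h import *
go(38,-80,30);scene()"
```

```text
t 11.35 tcp cradle [ 39.9 -51. ] z 32.3 F [0.3 0.6 0.4] gap 1.0 shift [-0.29  -0.018  0.023] turn [-0.    -0.    -0.005]
n 263 ztop 46.4 x range [-10.3  80.8] crest y 5.3 yaw rel -2.0
```

Request:
{"api": "move_arm", "payload": {"plan": [[[0, 0, 0, -0.06, 0, 0, 0], [0, 0, 0, -0.12, 0, 0, 0], [0, 0, 0, -0.18, 0, -0.1, 0], [0, 0, 0, -0.2, 0.1, -0.25, 0], [0, 0, 0, -0.2, 0.3, -0.4, 0.5], [0, 0, 0, -0.2, 0.5, -0.55, 1], [0, 0, 0, -0.2, 0.75, -0.65, 1], [0, 0, 0, -0.2, 1, -0.65, 1]]]}}

```text
t: 12.4
tcp_pos: [0.6864, 0.0047, 0.0995]
tool_rot: [0.671, 0.742, 0.001, 0.001]
force: [0.8, 0.2, -0.1]
finger_gap: 0.144
```

```bash
python3 -c "
from h import *
go(130,0,90);scene();d=orange()
v=d['img'][145:235,165:315]; cv2.imwrite('pics/t2.png',cv2.cvtColor(cv2.resize(v,None,fx=5,fy=5,interpolation=cv2.INTER_CUBIC),cv2.COLOR_RGB2BGR))"
```

```text
t 12.4 tcp cradle [141.4 -72.2] z 99.5 F [ 0.8  0.2 -0.1] gap 0.14 shift [ 0.721 -0.117  0.094] turn [ 0.004  0.001 -0.006]
n 268 ztop 46.9 x range [-7.9 82.2] crest y 4.7 yaw rel -2.0Traceback (most recent call last):
  File "<string>", line 3, in <module>
    go(130,0,90);scene();d=orange()
                           ~~~~~~^^
  File "h.py", line 41, in orange
    c=biggest(m)[0].reshape(-1,2); p=ray(d,c,.025)[:,:2]*1000
      ~~~~~~~~~~^^^
IndexError: list index out of range
```

Request:
{"api": "move_arm", "payload": {"plan": [[[0, 0, 0, 0.12, -0.03, 0, 1], [0, 0, 0, 0.25, -0.06, 0, 1], [0, 0, 0, 0.4, -0.1, 0, 1], [0, 0, 0, 0.55, -0.12, 0, 1], [0, 0, 0, 0.72, -0.12, 0, 1], [0, 0, 0, 0.72, -0.12, 0.1, 1], [0, 0, 0, 0.72, -0.12, 0.25, 1], [0, 0, 0, 0.72, -0.12, 0.4, 1]]]}}

```text
t: 13.5
tcp_pos: [0.6654, 0.0752, 0.0557]
tool_rot: [0.671, 0.742, -0.0, -0.0]
force: [0.4, 0.8, -0.2]
finger_gap: 0.002
```

Run:
```python
from h import *
from station import snapshot
go(128,0,34);scene('pics/s4.png')
d=snapshot("top"); P=cloud(d)*1000; z=P[...,2]; Q=(P[...,:2]-O)@C.T
m=(z>20)&(z<60)&(Q[...,0]>-40)&(Q[...,0]<110)&(abs(Q[...,1])<40); print("top",m.sum(),[np.percentile(Q[m][:,i],[1,50,99]).round(1) for i in(0,1)] if m.any() else 0)
```

```text
t 13.5 tcp cradle [1.278e+02 1.000e-01] z 55.7 F [ 0.4  0.8 -0.2] gap 0.0 shift [-0.001  0.002  0.217] turn [-0.001  0.    -0.006]
n 217 ztop 46.5 x range [-10.3  79.5] crest y 7.7 yaw rel 2.0
top 4 [array([-18.1, -13.3,  95.6]), array([-21.4, -21.1, -18.2])]
```

View pics/s4.png

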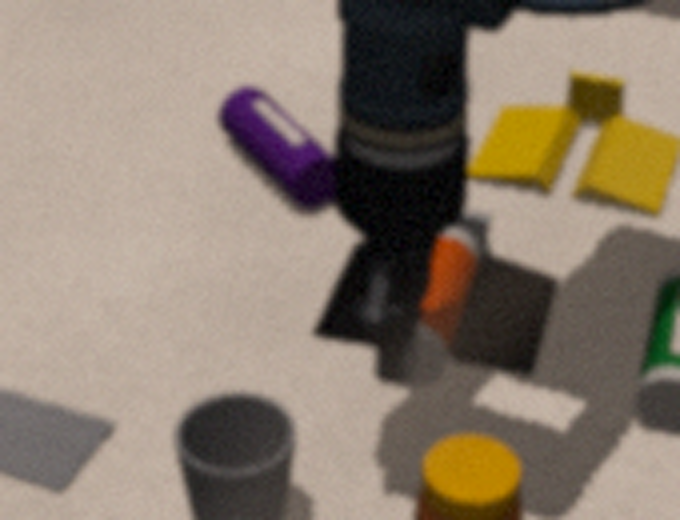

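The picture shows the orange cartridge lying in the V at (450,290), with the shut fingers just off its open end at (400,345). I lower them, then push endways.

Request:
{"api": "move_arm", "payload": {"plan": [[[0, 0, 0, 0, 0, 0.07, 1], [0, 0, 0, 0, 0, 0.14, 1], [0, 0, 0, 0, 0, 0.2, 1], [0, 0, 0, 0, 0, 0.2, 1], [0, 0, 0, 0, -0.05, 0.2, 1], [0, 0, 0, 0, -0.1, 0.2, 1], [0, 0, 0, 0, -0.15, 0.2, 1], [0, 0, 0, 0, -0.2, 0.2, 1]]]}}

```text
t: 14.6
tcp_pos: [0.6461, 0.0737, 0.0377]
tool_rot: [0.671, 0.742, 0.001, 0.001]
force: [2.4, -0.2, 0.3]
finger_gap: 0.003
```

```bash
python3 -c "
from h import *
go(90,0,34);scene()"
```

```text
t 14.6 tcp cradle [108.4   0.7] z 37.7 F [ 2.4 -0.2  0.3] gap 0.0 shift [-0.007 -0.184  0.036] turn [ 0.002  0.    -0.005]
n 176 ztop 45.9 x range [-12.1  77. ] crest y 10.9 yaw rel 1.9
```

Request:
{"api": "move_arm", "payload": {"plan": [[[0, 0, 0, 0, -0.02, 0, 1], [0, 0, 0, 0, -0.04, 0, 1], [0, 0, 0, 0, -0.06, 0, 1], [0, 0, 0, 0, -0.08, 0, 1], [0, 0, 0, 0, -0.1, 0, 1], [0, 0, 0, 0, -0.12, 0, 1], [0, 0, 0, 0, -0.14, 0, 1], [0, 0, 0, 0, -0.14, 0, 1]]]}}

```text
t: 15.65
tcp_pos: [0.6318, 0.0722, 0.0375]
tool_rot: [0.671, 0.742, -0.0, 0.0]
force: [2.6, 0.2, 1.6]
finger_gap: 0.006
```

```bash
python3 -c "
from h import *
go(90,0,34);scene()"
```

```text
t 15.65 tcp cradle [94.1  0.7] z 37.5 F [2.6 0.2 1.6] gap 0.01 shift [-0.007 -0.041  0.035] turn [ 0.     0.    -0.005]
n 173 ztop 46.0 x range [-27.5  64. ] crest y 10.8 yaw rel 1.3
```

Request:
{"api": "move_arm", "payload": {"plan": [[[0, 0, 0, 0, -0.01, 0, 1], [0, 0, 0, 0, -0.02, 0, 1], [0, 0, 0, 0, -0.02, 0, 1], [0, 0, 0, 0, -0.03, 0, 1], [0, 0, 0, 0, -0.03, 0, 1], [0, 0, 0, 0, -0.04, 0, 1], [0, 0, 0, 0, -0.04, 0, 1], [0, 0, 0, 0, -0.04, 0, 1]]]}}

```text
t: 16.7
tcp_pos: [0.628, 0.0719, 0.0374]
tool_rot: [0.671, 0.742, 0.0, 0.0]
force: [3.7, -0.4, 3.4]
finger_gap: -0.0
```

```bash
python3 -c "
from h import *
go(88,0,34);scene()"
```

```text
t 16.7 tcp cradle [90.3  0.7] z 37.4 F [ 3.7 -0.4  3.4] gap -0.0 shift [-0.008 -0.023  0.034] turn [ 0.     0.    -0.005]
n 170 ztop 45.8 x range [-30.5  62.5] crest y 11.1 yaw rel 2.2
```

Request:
{"api": "move_arm", "payload": {"plan": [[[0, 0, 0, 0, -0.01, 0, 1], [0, 0, 0, 0, -0.01, 0, 1], [0, 0, 0, 0, -0.02, 0, 1], [0, 0, 0, 0, -0.02, 0, 1], [0, 0, 0, 0, -0.03, 0, 1], [0, 0, 0, 0, -0.03, 0, 1], [0, 0, 0, 0, -0.03, 0, 1], [0, 0, 0, 0, -0.03, 0, 1]]]}}

```text
t: 17.75
tcp_pos: [0.6257, 0.0716, 0.0374]
tool_rot: [0.671, 0.742, 0.001, 0.001]
force: [5.7, 0.2, 3.0]
finger_gap: 0.0
```

```bash
python3 -c "
from h import *
go(86,0,34);scene()"
```

```text
t 17.75 tcp cradle [88.   0.7] z 37.4 F [5.7 0.2 3. ] gap 0.0 shift [-0.008 -0.02   0.034] turn [ 0.003  0.    -0.006]
n 170 ztop 45.7 x range [-33.9  58. ] crest y 10.9 yaw rel 1.5
```

Request:
{"api": "move_arm", "payload": {"plan": [[[0, 0, 0, 0, -0.01, 0, 1], [0, 0, 0, 0, -0.01, 0, 1], [0, 0, 0, 0, -0.02, 0, 1], [0, 0, 0, 0, -0.02, 0, 1], [0, 0, 0, 0, -0.03, 0, 1], [0, 0, 0, 0, -0.03, 0, 1], [0, 0, 0, 0, -0.03, 0, 1], [0, 0, 0, 0, -0.03, 0, 1]]]}}

```text
t: 18.8
tcp_pos: [0.6257, 0.0715, 0.0378]
tool_rot: [0.671, 0.742, 0.003, 0.003]
force: [10.4, 2.5, 0.6]
finger_gap: 0.005
```

```bash
python3 -c "
from h import *
go(86,0,34);scene()"
```

```text
t 18.8 tcp cradle [87.9  0.7] z 37.8 F [10.4  2.5  0.6] gap 0.0 shift [-0.007 -0.019  0.038] turn [ 0.011  0.001 -0.006]
n 166 ztop 45.6 x range [-33.8  58.5] crest y 11.2 yaw rel 1.6
```

The tool stalled at cradle x = 88 and the force rose to 10 N, so the cartridge is against the plate. I back off along +x, lift, and clear the camera's view.

Request:
{"api": "move_arm", "payload": {"plan": [[[0, 0, 0, 0, 0.03, 0, 1], [0, 0, 0, 0, 0.06, 0, 1], [0, 0, 0, 0, 0.12, 0, 1], [0, 0, 0, 0, 0.22, 0, 1], [0, 0, 0, 0, 0.3, -0.15, 1], [0, 0, 0, 0, 0.3, -0.4, 1], [0, 0, 0, 0, 0.3, -0.7, 1], [0, 0, 0, 0, 0.3, -1, 1]]]}}

```text
t: 19.85
tcp_pos: [0.6513, 0.0745, 0.1375]
tool_rot: [0.671, 0.742, -0.001, -0.001]
force: [-0.8, 0.4, 0.8]
finger_gap: -0.0
```

Request:
{"api": "move_arm", "payload": {"plan": [[[0, 0, 0, -0.12, 0, -0.12, 1], [0, 0, 0, -0.25, 0, -0.25, 1], [0, 0, 0, -0.38, 0, -0.38, 1], [0, 0, 0, -0.5, 0, -0.5, 1], [0, 0, 0, -0.62, 0, -0.5, 1], [0, 0, 0, -0.75, 0, -0.5, 1], [0, 0, 0, -0.88, 0, -0.5, 1], [0, 0, 0, -1, 0, -0.5, 1]]]}}

```text
t: 20.85
tcp_pos: [0.6616, -0.026, 0.1868]
tool_rot: [0.671, 0.742, -0.0, -0.0]
force: [-0.7, -1.1, 0.6]
finger_gap: 0.0
```

Request:
{"api": "move_arm", "payload": {"plan": [[[0, 0, 0, -0.12, 0, 0, 1], [0, 0, 0, -0.25, 0, 0, 1], [0, 0, 0, -0.38, 0, 0, 1], [0, 0, 0, -0.5, 0, 0, 1], [0, 0, 0, -0.62, 0, 0, 1], [0, 0, 0, -0.75, 0, 0, 1], [0, 0, 0, -0.88, 0, 0, 1], [0, 0, 0, -1, 0, 0, 1]]]}}

```text
t: 21.85
tcp_pos: [0.6719, -0.1256, 0.1873]
tool_rot: [0.671, 0.742, 0.0, 0.0]
force: [-1.0, -0.1, 0.2]
finger_gap: 0.001
```

Request:
{"api": "move_arm", "payload": {"plan": [[[0, 0, 0, -0.12, 0, 0, 1], [0, 0, 0, -0.25, 0, 0, 1], [0, 0, 0, -0.38, 0, 0, 1], [0, 0, 0, -0.5, 0, 0, 1], [0, 0, 0, -0.62, 0, 0, 1], [0, 0, 0, -0.75, 0, 0, 1], [0, 0, 0, -0.88, 0, 0, 1], [0, 0, 0, -1, 0, 0, 1]]]}}

```text
t: 22.85
tcp_pos: [0.6819, -0.2251, 0.1873]
tool_rot: [0.671, 0.742, -0.0, 0.0]
force: [-0.1, -0.5, -0.3]
finger_gap: 0.002
```

Run:
```python
from h import *
from station import snapshot
go(0,0,200)
a=dict(np.load("top0.npz")); d=snapshot("top"); P=cloud(d)*1000; z=P[...,2]; Q=(P[...,:2]-O)@C.T
m=(z>16)&(z<60)&(Q[...,0]>-42)&(Q[...,0]<110)&(abs(Q[...,1])<35)
if m.any():
    c=biggest(m)[0].reshape(-1,2); q=ray(d,c,.023)[:,:2]*1000; q=(q-O)@C.T; r=cv2.minAreaRect(q.astype(np.float32)); print("cart",r, "ztop",np.percentile(z[m],95))
for n,w in {"green":(172,203,170,220),"purple":(268,312,214,255)}.items():
    for e in(a,d):
        h=cloud(e)[...,2]; c,b=box(e,(h>.012)&(h<.07)&win(h.shape,*w),.022); print(n,c.round(1),np.round(axis(b),1))
v=d['img'][80:290,80:420]; cv2.imwrite('pics/t3.png',cv2.cvtColor(cv2.resize(v,None,fx=2.3,fy=2.3,interpolation=cv2.INTER_CUBIC),cv2.COLOR_RGB2BGR))
scene('pics/s5.png')
```

```text
t 22.85 tcp cradle [ 112.9 -300.2] z 187.3 F [-0.1 -0.5 -0.3] gap 0.0 shift [ 2.997 -1.142 -0.127] turn [-0.     0.    -0.006]
cart ((21.519962310791016, 0.2635688781738281), (48.88575744628906, 114.18795776367188), 85.19036102294922) ztop 47.90749326438776
green [557.4 230.9] [122.2  44.3   5.5]
green [557.4 230.9] [122.2  44.3   5.5]
purple [ 432.3 -107.1] [124.1  44.2  52.7]
purple [465.9 -91.1] [55.9  9.8 54.1]
n 268 ztop 46.4 x range [-32.2  58.5] crest y 4.9 yaw rel -1.5
```

View pics/t3.png

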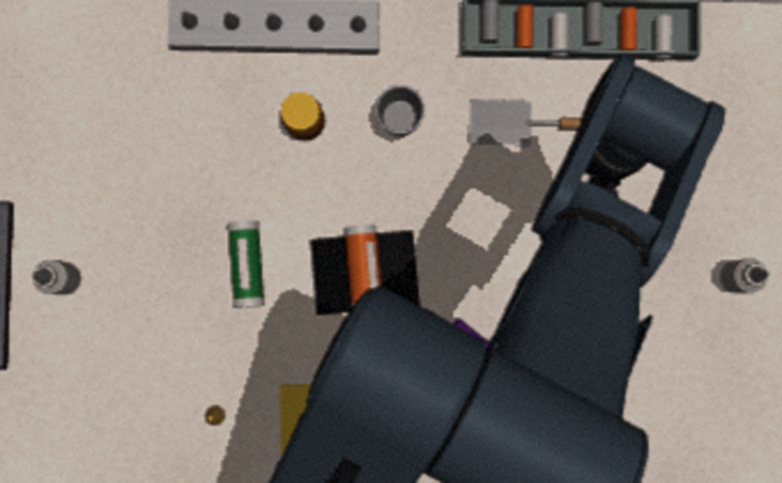

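View pics/s5.png

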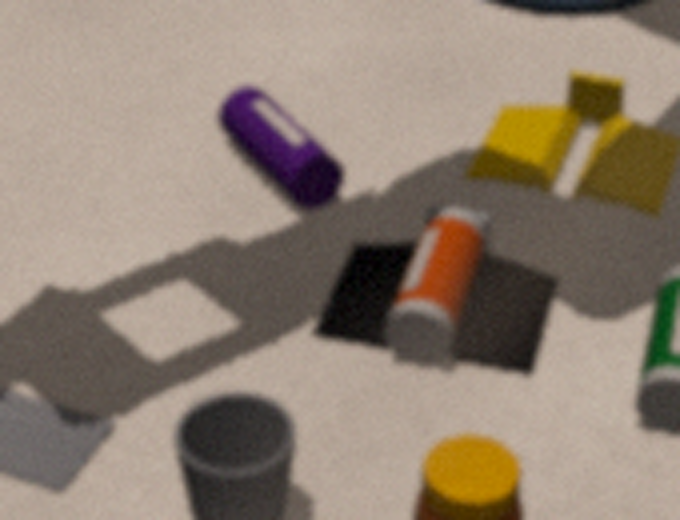

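The cartridge sits in the V and the green one hasn't moved, but the arm hides the plate end in the top view. There is time, so I clear the arm for a complete check.

Request:
{"api": "move_arm", "payload": {"plan": [[[0, 0, 0, -0.12, -0.12, 0, 1], [0, 0, 0, -0.25, -0.25, 0, 1], [0, 0, 0, -0.38, -0.38, -0.1, 1], [0, 0, 0, -0.5, -0.5, -0.2, 1], [0, 0, 0, -0.62, -0.62, -0.3, 1], [0, 0, 0, -0.75, -0.75, -0.4, 1], [0, 0, 0, -0.88, -0.88, -0.5, 1], [0, 0, 0, -1, -1, -0.6, 1]]]}}

```text
t: 23.95
tcp_pos: [0.5915, -0.3347, 0.2481]
tool_rot: [0.671, 0.742, -0.0, 0.0]
force: [0.3, 0.2, -0.1]
finger_gap: -0.003
```

Request:
{"api": "move_arm", "payload": {"plan": [[[0, 0, 0, -0.12, -0.12, 0, 1], [0, 0, 0, -0.25, -0.25, 0, 1], [0, 0, 0, -0.38, -0.38, 0, 1], [0, 0, 0, -0.5, -0.5, 0, 1], [0, 0, 0, -0.62, -0.62, 0, 1], [0, 0, 0, -0.75, -0.75, 0, 1], [0, 0, 0, -0.88, -0.88, 0, 1], [0, 0, 0, -1, -1, 0, 1]]]}}

```text
t: 24.95
tcp_pos: [0.5021, -0.4442, 0.2473]
tool_rot: [0.671, 0.742, -0.0, 0.0]
force: [-0.2, -2.1, -1.0]
finger_gap: 0.0
```

Request:
{"api": "move_arm", "payload": {"plan": [[[0, 0, 0.12, -0.12, -0.12, 0, 1], [0, 0, 0.25, -0.25, -0.25, 0, 1], [0, 0, 0.38, -0.38, -0.38, 0, 1], [0, 0, 0.5, -0.5, -0.5, 0, 1], [0, 0, 0.62, -0.62, -0.62, 0, 1], [0, 0, 0.75, -0.75, -0.75, 0, 1], [0, 0, 0.88, -0.88, -0.88, 0, 1], [0, 0, 1, -1, -1, 0, 1]]]}}

```text
t: 25.95
tcp_pos: [0.4126, -0.5536, 0.2473]
tool_rot: [0.904, 0.427, -0.0, 0.0]
force: [-0.4, -0.8, 1.4]
finger_gap: -0.001
```

Run:
```python
from h import *
from station import snapshot
go(0,0,200)
a=dict(np.load("top0.npz")); d=snapshot("top"); P=cloud(d)*1000; z=P[...,2]; Q=(P[...,:2]-O)@C.T
m=(z>16)&(z<60)&(Q[...,0]>-60)&(Q[...,0]<110)&(abs(Q[...,1])<35)
c=biggest(m)[0].reshape(-1,2); q=(ray(d,c,.04)[:,:2]*1000-O)@C.T; print("cart+plate at z=40: x",q[:,0].min(),q[:,0].max(),"y",q[:,1].min(),q[:,1].max())
H=cv2.cvtColor(d["img"],cv2.COLOR_RGB2HSV).astype(int); k=((H[...,0]<14)|(H[...,0]>175))&(H[...,1]>140)&m
for e,kk in((d,k),(a,((lambda h:((h[...,0]<14)|(h[...,0]>175))&(h[...,1]>140)&win(h.shape,275,308,160,210))(cv2.cvtColor(a["img"],cv2.COLOR_RGB2HSV).astype(int))))):
    c,b=box(e,kk,.035); print("orange body cradle",tocr(c).round(1),(np.array(axis(b))-[0,0,6]).round(1))
g=lambda e:cv2.cvtColor(e["img"],cv2.COLOR_RGB2GRAY)
for n,w in {"green":(172,203,170,220),"purple":(268,312,214,255),"bottleb":(385,420,185,215),"bottlea":(90,120,185,215),"cup":(237,268,112,142),"jar":(198,225,115,145)}.items():
    o=[]
    for e in(a,d):
        h=cloud(e)[...,2]; c,b=box(e,(h>.012)&(h<.2)&win(h.shape,*w),.022); o+=[c.round(1)]
    print(n,*o)
v=d['img'][80:290,80:420]; cv2.imwrite('pics/t4.png',cv2.cvtColor(cv2.resize(v,None,fx=2.3,fy=2.3,interpolation=cv2.INTER_CUBIC),cv2.COLOR_RGB2BGR))
```

```text
t 25.95 tcp cradle [-189.4 -598.8] z 247.3 F [-0.4 -0.8  1.4] gap -0.0 shift [ 5.552 -2.937  0.473] turn [ 0.    0.   -1.01]
cart+plate at z=40: x -52.013939419908354 76.0992760254361 y -24.24643975499048 21.77280640216366
orange body cradle [16.1 -0.3] [95.4 44.2  0.4]
orange body cradle [  37.7 -177. ] [95.7 41.1 -1.6]
green [557.4 230.9] [557.5 230.9]
purple [ 432.3 -107.1] [ 432.5 -107.2]
bottleb [ 553.5 -479. ] [ 554.7 -477.9]
bottlea [533.8 498.9] [533.8 500.5]
cup [782.   16.9] [782.   16.9]
jar [770.1 155.5] [770.1 155.5]
```

View pics/t4.png

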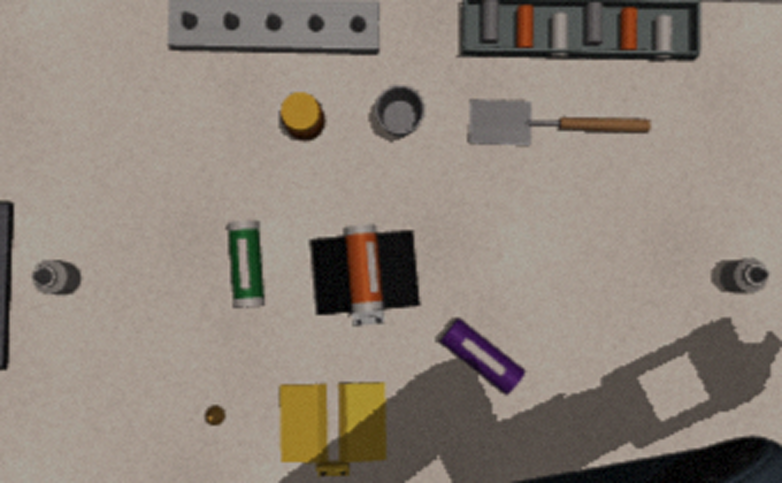

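The final view shows the orange cartridge in the V at (365,265) with its end on the plate at (367,315). Everything else is where it was. Plate back to free end measures 128.1 mm, against 8 + 120 = 128 mm for contact.

```bash
python3 -c "
from station import manip
print(manip.sign_off())"
```

```text
the job is handed in; nothing more can be done
None
```

The orange cartridge is seated in the V of the black cradle, against the stop plate, and the job is handed in at about 26 s of the 54 s allowed. I pushed it with the open jaws across the bench, up the ramp and into the V. I then pushed it endways with the shut fingers until they stalled against the plate at about 10 N, and moved the arm away.

**Last checks:**
- **Seat:** the cartridge's middle is at cradle x = 16.1, y = −0.3 mm, against a target of 15, 0. The plate-plus-cartridge length is 128.1 mm, against 128 for contact, so the 1 mm offset fits the calibration error.
- **Everything else:** green, purple, cup and jar are within 0.3 mm of where they started. The bottles read 1–2 mm different, which I take as measurement noise because the arm never came near them. I checked the spatula and nozzle only by eye.

**Readings that disagreed:**
- **Sideways position:** the scene camera put the cartridge 5–11 mm off-centre in the V while the gripper partly hid or shaded it. The final clear top view shows it centred.
- **Rolling on the ramp:** the fingers saw about 9 N sideways and 7 N upward there, so the cartridge may have partly slid rather than rolled on that stretch.

I viewed 9 pictures of the 10 allowed.

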